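# Hardness check on a fresh casting

### The arm

A 6-joint arm with a two-finger parallel gripper is mounted at the origin on the work surface. World frame = base frame: x ahead of the robot, y to its left, z up, the work surface at z = 0. Lengths are in m, angles in rad, forces in N, time in s.
With the tool pointing down it reaches from about 0.325 to 0.85 m from the base axis. Payload 15.5 kg.
Tool frame: the origin (TCP) lies between the finger pads; the fingertips stand 8 mm ahead of it and the grasp point (between the pads) lies 11 mm behind it; z points along the fingers, y is the line along which they close (so a half turn about z gives the same grasp; the last joint's range is limited). The gripper opens to 91 mm and grips with 3 to 60 N. Pads are 32 mm wide; open, the fingers measure 118 mm over their backs; the gripper's body (76 mm by 178 mm) begins 60 mm behind the grasp point.
Start: joints at [1.107, 0.494, 1.345, -0, 1.302, -0.096], TCP at [0.225, 0.583, 0.222] pointing down, gripper open.
Joint ranges: [-2.91, 2.91], [-0.82, 2.16], [0.22, 2.67], [-1.22, 4.37], [0.12, 2.79], [-3.08, 3.08]. Speed limits (rad/s): [1.89, 1.89, 2.57, 3.01, 3.01, 3.01].

### API

Orientations are given as [roll, pitch, yaw] about the fixed x, y, z axes, in that order (R = Rz(yaw) Ry(pitch) Rx(roll)).
In Python, from plant import manip gives the robot as it stands.
- The arm moves only by the tool send_rows, never from a script. Its argument "rows" is a list of rows, each a list of 7 numbers: the turn, a rotation vector about the tool's x, y, z in rad, then the shift along the tool's x, y, z in mm, then the closure, from 0 (fully open) to 1 (shut). In form: [[ax, ay, az, x, y, z, grip], ...]. A call has 1 to 5 rows; each row shifts and turns the commanded pose from where the row before left it, along the tool's axes as they then stand; what a row does not reach is not made up. A row lasts 1/12 s, in which the tool goes at most 41.7 mm and 7.16 degrees, less where a joint would pass 70% of its speed; a pose out of reach is approached as far as the arm can. A call with a gripper value outside its range is refused whole. The fingers move at their own pace and stop on an object; the grip force is fixed at half the most. Time passes only in rows, so rows that do not move let the fingers close. It gives the time, the measured TCP pose, the force, the opening and the grip force at its end, in the units of the state.
- manip.read_state(): the state, without advancing time (a new reading comes with each control period).
- manip.get_image(name): name is "side" or "top"; returns (picture, depth): 400x640x3 uint8, blue, green, red; 400x640 float32, m along the optical axis (not along the pixel's ray), 0 where there is no reading.
- manip.calibration(name): a dict with "intrinsics" (3x3 intrinsics, pixels), "dist_coeffs" ([k1, k2, p1, p2, k3] as OpenCV has them; the pictures are not rectified), "R" (3x3) and "t" (3): a world point X has camera coordinates R X + t. Camera axes: x right, y down, z forward; pixel columns grow to the right and rows downward; lengths in m; the calibration is good to about 2 mm. A picture is of the moment at which its call begins. calibration takes no time and is no camera call.
- manip.close_job(): hands the job in; it is judged then, once.
The state is a dict: "clock": time; "qpos": joint angles; "joint_velocities": joint speeds; "joint_torque": joint torques, N m; "tcp_pos": TCP position; "ee_rot": TCP orientation; "wrist_force": force on the tool from outside, world axes, zero at the start; "wrist_torque": the same for the moment, N m; "gripper_width": opening from 0.0 (shut) to 1.0 (fully open); "gripper_force": force on a finger pad.
Only numpy, scipy, OpenCV 4.12 (cv2) and the standard library are available. Lean on these libraries where they do the work, as an engineer would, in place of code of your own. Each camera call takes 0.05 s, during which the arm holds its last target. There are 200 camera calls.

### The job

The aluminium lug bracket has just been cast and still lies in the open lower half of its die: lift it out by its lug, set it down flat (do not drop it) in the middle of the steel support plate, ringed face up, and let it go. Then take the hardness probe out of its stand and hold it upright with its tip inside the ring scribed on the bracket, pressing lightly so that the spring nose is pushed about halfway in. Finish like that, still holding the probe on the spot while the reading is taken, and leave the other things on the bench alone.

Things in the scene. Friction and masses are not known exactly. Their poses are not given: they have to be found in the camera images.
- casting: aluminium lug bracket, about 260 g: base 110 x 60 x 12 mm (x, y, z) and, across it at x = -22 mm, an upright lug with a round eye: 12 mm thick in x (the width to grip), 40 mm wide in y, top 57 mm above the underside. Origin: centre of the base's underside, z up. At the start the base fills the die's cavity, upper face flush with the die's, only the lug standing out
- spot (a point): centre of the scribed ring (dark line, 13 mm across, on a ground bright disc of 22 mm) on the upper face of the bracket's base, on the longer side beyond the lug: 26 mm from the base's centre along the bracket's +x, 12 mm above the underside. Its face is horizontal when the bracket lies flat
- die: fixed dark steel lower die half, 170 x 120 x 45 mm, left or right of the robot (the probe's stand on the other side). Cavity 113 x 63 mm, 12 mm deep, in the centre of its upper face; guide pillars, 12 mm thick, 30 mm above that face at x = +-71, y = +-47 mm; low lifting bars out to y = +-83 mm. Origin: centre of its underside, x along the long side, z up
- plate: fixed ground steel support plate, 160 x 160 mm, its top 30 mm above the bench, ahead of the robot. Origin at the centre of its underside (bench height), z up
- stand: fixed round stand of the probe: a grey foot 90 mm across carrying an upright tube 40 mm across, open at the top, 27 mm bore, its rim 75 mm above the bench. Origin at the centre of its underside, z up
- probe: pen-shaped hardness probe, no cable, 175 g, upright in its stand, nose down, hung by its collar on the rim; draw it up over 60 mm. From the tip of the nose (out): nose 0-24 mm, 10 thick; steel sleeve to 60, 21 thick; black collar to 66, 34 wide; round grey grip to 156, 24 thick: hold here; cap to 162. Origin: on the axis at the tip (nose out), z from tip to cap
- tip (a point): the tip of the probe's spring nose (a blunt point, 5 mm across); it moves up the probe with the nose
- nose (a joint): how far the spring nose is pushed into the sleeve, m: 0 fully out, 0.008 fully in, halfway 0.004. The spring pushes back with 2 N at the start of the travel and 1 N more for each mm (6 N halfway, 10 N fully in)
- refblock: bystander: round steel test block, 64 mm across, 16 mm high
- hammer: bystander: hammer lying on the bench
- screwdriver: bystander: screwdriver lying on the bench
- caliper: bystander: digital caliper lying on the bench, 230 mm long
- display: bystander: the tester's black hand-held display, 150 x 78 x 28 mm, lying on the bench
- brush: bystander: brush lying on the bench
- mug: bystander: mug standing on the bench, 95 mm high

How it is judged:
By the outcome, as a careful person would: the job done as asked, in the order asked, and still so for the second after the job is handed in, while the arm keeps its last pose, push and grip.
It also fails if it takes over 54 s, if anything falls off the work surface, if the arm or the gripper's body presses on something with over 40 N, if the wrist force passes 120 N, or if a joint passes its speed limit or range.

## Working session

There is one attempt and no reset: what is moved stays moved. The work goes in short steps, Python scripts to look and compute and a tool call to move; the robot and the scene stay as the last step left them, time stands still between calls to the robot, and variables do not carry over. Pictures are saved under pics/ and viewed, at most 10 in all, crops included, and the job is handed in when it is done.

Besides the shell and the picture viewer there is one more tool, called after "Emit:" as name([rows], argument=value, ...), one row to a line, values as JSON. send_rows: Moves the arm, as the interface text tells. Its arguments: {"type":"object","properties":{"rows":{"type":"array"}},"required":["rows"]}

```bash
mkdir -p pics; ls; python3 - <<'E'
from plant import manip
import cv2,numpy as np
s=manip.read_state(); print(s)
for n in("top","side"):
    im,d=manip.get_image(n); cv2.imwrite(f"pics/{n}0.png",im); np.save(f"{n}0.npy",d)
    print(n,manip.calibration(n))
E
```

```text
pics
{'clock': 0.0, 'qpos': array([ 1.10747672e+00,  4.94190671e-01,  1.34615334e+00, -2.46473343e-05,
        1.30248386e+00, -9.55021543e-02]), 'joint_velocities': array([ 1.24194817e-03, -6.72790755e-04,  8.91031928e-05, -1.15008403e-03,
       -1.56183188e-04, -9.98325057e-04]), 'joint_torque': array([-3.24532393e-04, -8.78847098e+01, -3.81848574e+01,  7.08398013e-02,
        5.31057827e-02, -7.91153570e-05]), 'tcp_pos': array([0.22457305, 0.58285345, 0.22132608]), 'ee_rot': array([-3.14036081e+00, -9.41369580e-05,  2.77378169e+00]), 'wrist_force': array([-0.23951834, -0.253595  , -0.5036776 ]), 'wrist_torque': array([-0.06130966, -0.00986603,  0.00534455]), 'gripper_force': 0.0, 'gripper_width': 0.9994249842560278}
top {'intrinsics': array([[469.72270954,   0.        , 319.21075752],
       [  0.        , 469.72270954, 203.92603445],
       [  0.        ,   0.        ,   1.        ]]), 'dist_coeffs': array([0.00884891, 0.        , 0.        , 0.        , 0.        ]), 'R': array([[-1.74790587e-02, -9.99846829e-01,  8.94997652e-04],
       [-9.96415139e-01,  1.73449486e-02, -8.28011060e-02],
       [ 8.27728996e-02, -2.33907460e-03, -9.96565691e-01]]), 't': array([0.00258032, 0.57742355, 1.48318508])}
side {'intrinsics': array([[400.66728065,   0.        , 318.10694839],
       [  0.        , 400.66728065, 195.81167571],
       [  0.        ,   0.        ,   1.        ]]), 'dist_coeffs': array([-0.05916916,  0.        ,  0.        ,  0.        ,  0.        ]), 'R': array([[ 0.79711888, -0.60362527, -0.01542813],
       [-0.31407794, -0.39266336, -0.86439027],
       [ 0.51570975,  0.69386743, -0.50258476]]), 't': array([-0.44878318,  0.24056757,  0.80561647])}
```

View pics/top0.png

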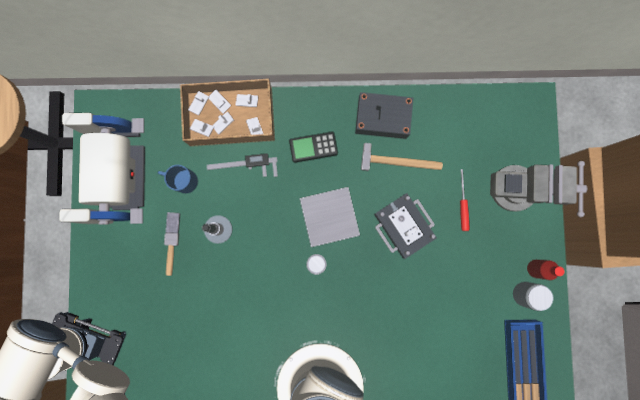

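View pics/side0.png

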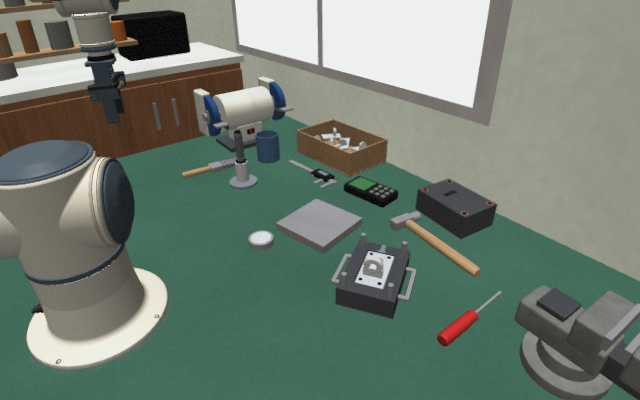

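The top view shows the die with the casting near (406,226), the plate at (330,216), the probe stand at (217,229) and the test block at (316,264). The side view shows the lug upright in the die at (375,268) and the probe at (240,160). I'll enlarge these next.

```bash
python3 - <<'E'
import cv2,numpy as np
a=cv2.imread("pics/top0.png"); b=cv2.imread("pics/side0.png")
f=lambda im,x,y,w,h,k:cv2.resize(im[y:y+h,x:x+w],None,fx=k,fy=k,interpolation=cv2.INTER_CUBIC)
A=f(a,370,190,66,74,8)   # 528x592
B=f(a,190,205,33,74,8)
cv2.imwrite("pics/c1.png",np.hstack([A,B]))
cv2.imwrite("pics/c2.png",np.hstack([f(b,330,230,90,85,6)[:510],f(b,220,120,42,85,6)]))
E
```

```text
(no output)
```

View pics/c1.png

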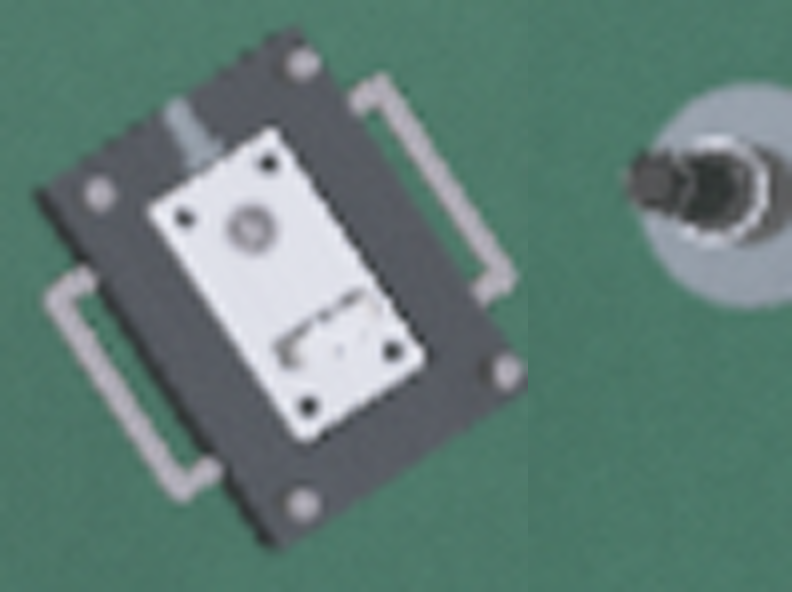

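View pics/c2.png

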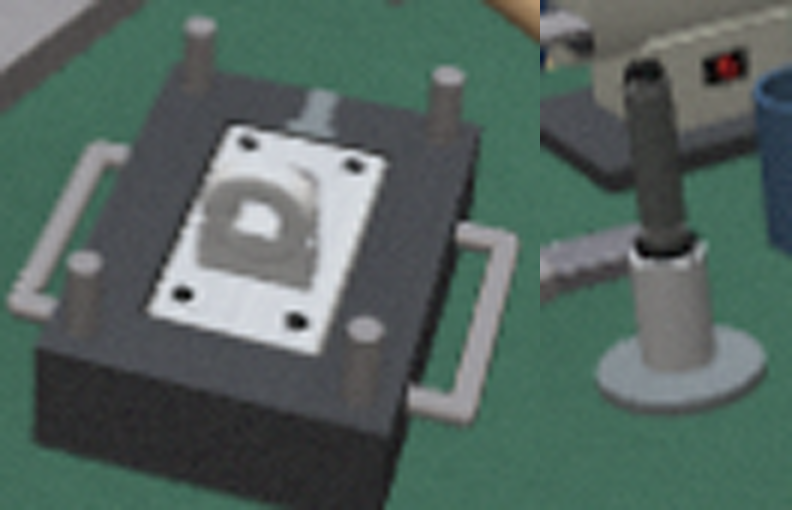

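The crops show the casting's base corners at about (272,128), (425,355), (302,442) and (150,207) in the top crop. The ring is at (251,229), so +x points to the upper left. The probe cap is at (655,180) and the tube rim at about (718,190).

```bash
cat > h.py <<'E'
from plant import manip
import cv2,numpy as np
from scipy.spatial.transform import Rotation as Ro
def plane(n,uv,z):
    c=manip.calibration(n); p=cv2.undistortPoints(np.array(uv,float).reshape(-1,1,2),c["intrinsics"],c["dist_coeffs"]).reshape(-1,2)
    r=np.c_[p,np.ones(len(p))]@c["R"]; o=-c["R"].T@c["t"]
    return o+r*((np.asarray(z)-o[2])/r[:,2])[:,None]
def cloud(n,d):
    c=manip.calibration(n); v,u=np.mgrid[:400,:640]
    p=cv2.undistortPoints(np.stack([u,v],-1).reshape(-1,1,2).astype(float),c["intrinsics"],c["dist_coeffs"]).reshape(-1,2)
    X=(np.c_[p,np.ones(len(p))]*d.reshape(-1,1)-c["t"])@c["R"]
    X[d.reshape(-1)==0]=np.nan
    return X.reshape(400,640,3)
E
python3 - <<'E'
from h import *
k=lambda pts,x,y,s:[((a+.5)/s-.5+x,(b+.5)/s-.5+y) for a,b in pts]
c=plane("top",k([(272,128),(425,355),(302,442),(150,207)],370,190,8),.045)
print("casting corners\n",c.round(4),c.mean(0).round(4)); 
print("sides",np.linalg.norm(c-np.roll(c,-1,0),axis=1).round(4))
dx=(c[0]+c[3]-c[1]-c[2])/2; print("yaw x",np.arctan2(dx[1],dx[0]))
h=plane("top",k([(269,163),(393,351),(308,406),(185,218)],370,190,8),.045); print("holes mean",h.mean(0)); dx=(h[0]+h[3]-h[1]-h[2]);print("yaw",np.arctan2(dx[1],dx[0]))
print("ring",plane("top",k([(251,229)],370,190,8),.045))
print("cap top, rim top",plane("top",k([(655-528,180),(717-528,190)],190,205,8),[.177,.075]))
print("side: cap, rim",plane("side",k([(646-540,70),(668-540,252)],220,120,6),[.177,.075]))
hs=plane("side",k([(248,143),(354,165),(296,321),(182,293)],330,230,6),.045); print("side holes",hs.mean(0))
for n in("top","side"):
    X=cloud(n,np.load(n+"0.npy")); 
    g=lambda x0,x1,y0,y1,z0,z1:X[(X[...,0]>x0)&(X[...,0]<x1)&(X[...,1]>y0)&(X[...,1]<y1)&(X[...,2]>z0)&(X[...,2]<z1)]
    P=g(.4,.7,-.16,.13,.022,.038); print(n,"plate",len(P),np.median(P,0))
    if len(P):
        r=cv2.minAreaRect((P[:,:2]*1000).astype(np.float32)); print(r)
    print("probe pts",[ (z,len(q),np.nanmean(q,0).round(4)) for z in (.09,.11,.13,.15,.17) for q in [g(.4,.65,.2,.42,z,z+.02)] if len(q)])
    q=g(.4,.65,-.35,-.1,.075,.11); print("lug pts",len(q),q.mean(0) if len(q) else 0)
E
```

```text
casting corners
 [[ 0.5658 -0.2741  0.045 ]
 [ 0.4752 -0.3313  0.045 ]
 [ 0.442  -0.2818  0.045 ]
 [ 0.5354 -0.2249  0.045 ]] [ 0.5046 -0.278   0.045 ]
sides [0.1071 0.0596 0.1093 0.0578]
yaw x 0.5552738730754133
holes mean [ 0.50395336 -0.2786014   0.045     ]
yaw 0.552929400382721
ring [[ 0.52599737 -0.26448132  0.045     ]]
cap top, rim top [[0.50378037 0.32024781 0.177     ]
 [0.50337347 0.32088419 0.075     ]]
side: cap, rim [[0.50088092 0.31376913 0.177     ]
 [0.502667   0.31762432 0.075     ]]
side holes [ 0.5043865  -0.27822531  0.045     ]
top plate 2481 [ 0.5372902  -0.03989457  0.03082722]
((543.1812744140625, -69.64614868164062), (205.83226013183594, 294.9485168457031), 26.555940628051758)
probe pts [(0.09, 34, array([0.5897, 0.3703, 0.0965])), (0.11, 11, array([0.5036, 0.3119, 0.1201])), (0.13, 12, array([0.5019, 0.3116, 0.1385])), (0.15, 18, array([0.5028, 0.3155, 0.1623])), (0.17, 49, array([0.5046, 0.3185, 0.1766]))]
lug pts 78 [ 0.49753326 -0.27601925  0.08322581]
side plate 2333 [ 0.52970281 -0.05151089  0.03031229]
((570.5006713867188, -68.4793701171875), (216.74485778808594, 233.85345458984375), 12.874076843261719)
probe pts [(0.09, 67, array([0.5399, 0.3398, 0.0984])), (0.11, 48, array([0.5009, 0.3135, 0.12  ])), (0.13, 47, array([0.4996, 0.3132, 0.1398])), (0.15, 53, array([0.4994, 0.3123, 0.1601])), (0.17, 26, array([0.5011, 0.3168, 0.1743]))]
lug pts 159 [ 0.48896615 -0.2871762   0.08256929]
```

```bash
python3 - <<'E'
from h import *
for n,seed in(("top",(330,216)),("side",(320,222))):
    X=cloud(n,np.load(n+"0.npy")); im=cv2.imread(f"pics/{n}0.png").astype(int)
    green=(im[...,1]-im[...,2]>20)
    m=((X[...,2]>.02)&(X[...,2]<.04)&~green).astype(np.uint8)
    m=cv2.morphologyEx(m,cv2.MORPH_OPEN,np.ones((5,5),np.uint8))
    _,l=cv2.connectedComponents(m); m=(l==l[seed[1],seed[0]])
    v,u=np.nonzero(m); P=plane(n,np.c_[u,v],.03)[:,:2]
    print(n,len(P),P.mean(0),np.median(X[m][:,2]),cv2.minAreaRect((P*1000).astype(np.float32)))
    # foot of stand: circle fit at z~
f=plane("top",[((752-528+.5)/8-.5+190,(195+.5)/8-.5+205)],.008);print("foot",f)
E
```

```text
top 2443 [ 0.53679259 -0.0390544 ] 0.03089751517834668 ((537.4716186523438, -39.481040954589844), (159.27769470214844, 159.10147094726562), 12.30907154083252)
side 2315 [ 0.53030789 -0.04977485] 0.03030050941943342 ((532.8107299804688, -45.63334655761719), (170.22877502441406, 168.39479064941406), 12.300049781799316)
foot [[0.50345278 0.32178473 0.008     ]]
```

Emit:
send_rows([
  [0,0,0.1,0,0,0,0],
  [0,0,0,0,0,0,0],
])

```text
clock: 0.27
tcp_pos: [0.2246, 0.583, 0.2216]
ee_rot: [-3.141, 0.0, 2.669]
wrist_force: [-1.2, -0.5, 0.3]
gripper_width: 1.003
gripper_force: 0.0
```

Emit:
send_rows([
  [0,0,0,-27.4,-28.6,0,0],
  [0,0,0,-27.4,-28.6,0,0],
  [0,0,0,-27.4,-28.6,0,0],
  [0,0,0,-27.4,-28.6,0,0],
  [0,0,0,-27.4,-28.6,0,0],
])

```text
clock: 0.68
tcp_pos: [0.2825, 0.392, 0.2218]
ee_rot: [-3.141, 0.0, 2.677]
wrist_force: [1.0, 0.7, 0.7]
gripper_width: 0.998
gripper_force: 0.0
```

Emit:
send_rows([
  [0,0,0,-27.4,-28.6,0,0],
  [0,0,0,-27.4,-28.6,0,0],
  [0,0,0,-27.4,-28.6,0,0],
  [0,0,0,-27.4,-28.6,0,0],
  [0,0,0,-27.4,-28.6,0,0],
])

```text
clock: 1.1
tcp_pos: [0.3403, 0.2026, 0.222]
ee_rot: [3.141, 0.0, 2.677]
wrist_force: [1.0, -0.7, 0.3]
gripper_width: 0.999
gripper_force: 0.0
```

Emit:
send_rows([
  [0,0,0,-27.4,-28.6,0,0],
  [0,0,0,-27.4,-28.6,0,0],
  [0,0,0,-27.4,-28.6,0,0],
  [0,0,0,-27.4,-28.6,0,0],
  [0,0,0,-27.4,-28.6,0,0],
])

```text
clock: 1.52
tcp_pos: [0.3981, 0.013, 0.2221]
ee_rot: [3.141, 0.0, 2.677]
wrist_force: [1.8, 0.2, 0.7]
gripper_width: 1.002
gripper_force: 0.0
```

Emit:
send_rows([
  [0,0,0,-27.4,-28.6,0,0],
  [0,0,0,-27.4,-28.6,0,0],
  [0,0,0,-27.4,-28.6,0,0],
  [0,0,0,-27.4,-28.6,0,0],
  [0,0,0,-27.4,-28.6,0,0],
])

```text
clock: 1.93
tcp_pos: [0.4559, -0.1766, 0.2219]
ee_rot: [3.142, -0.0, 2.676]
wrist_force: [2.1, 1.2, 0.6]
gripper_width: 1.001
gripper_force: 0.0
```

Emit:
send_rows([
  [0,0,0.109,0,0,0,0],
  [0,0,0.109,0,0,0,0],
  [0,0,0.109,0,0,0,0],
  [0,0,0.109,0,0,0,0],
  [0,0,0.109,0,0,0,0],
])

```text
clock: 2.35
tcp_pos: [0.4558, -0.1745, 0.2217]
ee_rot: [-3.141, -0.0, 2.126]
wrist_force: [-0.4, -0.3, -0.5]
gripper_width: 0.998
gripper_force: 0.0
```

Emit:
send_rows([
  [0,0,0,0,0,0,0],
])

```text
clock: 2.43
tcp_pos: [0.4558, -0.1744, 0.2218]
ee_rot: [-3.141, -0.0, 2.125]
wrist_force: [-0.7, -0.0, -0.1]
gripper_width: 1.0
gripper_force: 0.0
```

Emit:
send_rows([
  [0,0,0,-28.5,-8.9,0,0],
  [0,0,0,-28.5,-8.9,0,0],
  [0,0,0,-28.5,-8.9,0,0],
  [0,0,0,-28.3,-8.8,0,0],
  [0,0,0,0,0,30,0],
])

```text
clock: 2.85
tcp_pos: [0.4898, -0.2962, 0.1958]
ee_rot: [3.139, 0.01, 2.133]
wrist_force: [-0.9, -0.8, -0.2]
gripper_width: 1.002
gripper_force: 0.0
```

Emit:
send_rows([
  [0,0,0,0,0,35,0],
  [0,0,0,0,0,30,0],
  [0,0,0,0,0,10,0],
  [0,0,0,0,0,0,0],
])

```text
clock: 3.18
tcp_pos: [0.4849, -0.2889, 0.1148]
ee_rot: [-3.14, -0.004, 2.133]
wrist_force: [-0.7, -0.0, 0.2]
gripper_width: 0.997
gripper_force: 0.0
```

```bash
python3 - <<'E'
from h import *
b,_=manip.get_image("side"); a,_=manip.get_image("top")
f=lambda im,x,y,w,h,k:cv2.resize(im[y:y+h,x:x+w],None,fx=k,fy=k,interpolation=cv2.INTER_CUBIC)
cv2.imwrite("pics/g1.png",np.hstack([f(b,310,200,130,130,3),f(a,350,160,130,130,3)]))
print(manip.read_state()["tcp_pos"])
E
```

```text
[ 0.48655244 -0.29003222  0.11795345]
```

View pics/g1.png

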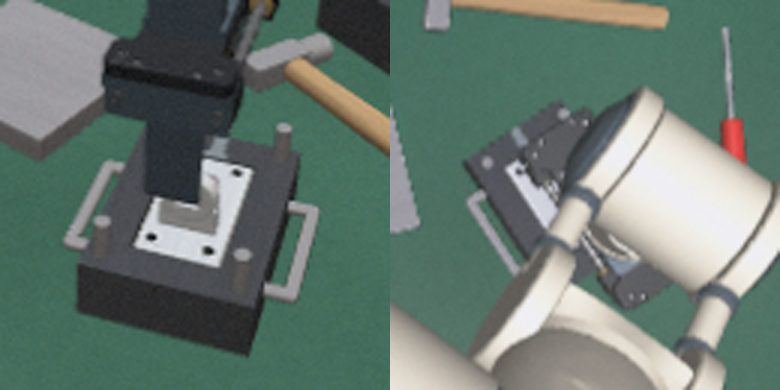

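The side view shows the open fingers straddling the lug (about (190,195) in the crop). The top view is hidden by the arm. I'll go down and close.

Emit:
send_rows([
  [0,0,0,0,0,25,0],
  [0,0,0,0,0,20,0],
  [0,0,0,0,0,10,0],
  [0,0,0,0,0,5,0],
  [0,0,0,0,0,0,0],
])

```text
clock: 3.7
tcp_pos: [0.4864, -0.2899, 0.0573]
ee_rot: [3.142, 0.0, 2.13]
wrist_force: [0.2, 0.9, 0.3]
gripper_width: 1.002
gripper_force: 0.0
```

Emit:
send_rows([
  [0,0,0,0,0,0,0.3],
  [0,0,0,0,0,0,0.5],
  [0,0,0,0,0,0,0.7],
  [0,0,0,0,0,0,0.8],
  [0,0,0,0,0,0,0.8],
])

```text
clock: 4.12
tcp_pos: [0.4863, -0.29, 0.0574]
ee_rot: [3.141, 0.001, 2.129]
wrist_force: [0.9, 0.8, 0.2]
gripper_width: 0.668
gripper_force: 0.0
```

Emit:
send_rows([
  [0,0,0,0,0,0,0.8],
  [0,0,0,0,0,0,0.83],
  [0,0,0,0,0,0,0.9],
  [0,0,0,0,0,0,1],
  [0,0,0,0,0,0,1],
])

```text
clock: 4.53
tcp_pos: [0.4861, -0.2898, 0.0569]
ee_rot: [-3.142, -0.0, 2.129]
wrist_force: [-0.4, 0.9, -0.4]
gripper_width: 0.296
gripper_force: 0.0
```

Emit:
send_rows([
  [0,0,0,0,0,0,1],
  [0,0,0,0,0,0,1],
  [0,0,0,0,0,0,1],
  [0,0,0,0,0,0,1],
])

```text
clock: 4.87
tcp_pos: [0.486, -0.2898, 0.0569]
ee_rot: [-3.142, -0.0, 2.129]
wrist_force: [-0.9, -0.8, -0.9]
gripper_width: 0.132
gripper_force: 30.0
```

Emit:
send_rows([
  [0,0,0,0,0,-2,1],
  [0,0,0,0,0,-4,1],
  [0,0,0,0,0,-6,1],
  [0,0,0,0,0,-8,1],
  [0,0,0,0,0,-8,1],
])

```text
clock: 5.28
tcp_pos: [0.4861, -0.2898, 0.0858]
ee_rot: [3.142, 0.0, 2.129]
wrist_force: [0.1, 1.1, -3.5]
gripper_width: 0.126
gripper_force: 30.0
```

Emit:
send_rows([
  [0,0,0,0,0,-15,1],
  [0,0,0,0,0,-20,1],
  [0,0,0,0,0,-12,1],
  [0,0,0,0,0,0,1],
])

```text
clock: 5.62
tcp_pos: [0.4873, -0.2907, 0.1351]
ee_rot: [3.14, 0.004, 2.129]
wrist_force: [-0.4, -0.7, -2.6]
gripper_width: 0.131
gripper_force: 30.0
```

Emit:
send_rows([
  [0,0,0,14,11,0,1],
  [0,0,0,28,22.5,0,1],
  [0,0,0,28,22.5,0,1],
  [0,0,0,28,22.5,0,1],
  [0,0,0,28,22.5,0,1],
])

```text
clock: 6.03
tcp_pos: [0.5047, -0.1279, 0.1317]
ee_rot: [-3.141, -0.0, 2.128]
wrist_force: [-0.1, 0.6, -3.0]
gripper_width: 0.132
gripper_force: 30.0
```

Emit:
send_rows([
  [0,0,0,28,22.5,0,1],
  [0,0,0,25,20,0,1],
  [0,0,0,14.2,11.7,0,1],
  [0,0,0.08,0,0,0,1],
  [0,0,0.09,0,0,0,1],
])

```text
clock: 6.45
tcp_pos: [0.5152, -0.0422, 0.1316]
ee_rot: [-3.141, -0.0, 1.958]
wrist_force: [0.5, -0.8, -3.4]
gripper_width: 0.132
gripper_force: 30.0
```

Emit:
send_rows([
  [0,0,0.09,0,0,0,1],
  [0,0,0.083,0,0,0,1],
  [0,0,0,0,0,10,1],
  [0,0,0,0,0,0,1],
  [0,0,0,0,0,0,1],
])

```text
clock: 6.87
tcp_pos: [0.5147, -0.0436, 0.121]
ee_rot: [-3.14, -0.001, 1.789]
wrist_force: [0.5, 0.2, -2.8]
gripper_width: 0.129
gripper_force: 30.0
```

```bash
python3 - <<'E'
from h import *
b,_=manip.get_image("side")
cv2.imwrite("pics/g2.png",cv2.resize(b[120:270,230:410],None,fx=4,fy=4,interpolation=cv2.INTER_CUBIC))
s=manip.read_state();print(s["tcp_pos"],s["ee_rot"],s["qpos"])
E
```

```text
[ 0.51503995 -0.0436743   0.12138319] [-3.14057350e+00 -4.55040071e-04  1.78818178e+00] [-2.00159708e-01  4.74040575e-01  1.72598009e+00  3.28961401e-06
  9.42688107e-01 -4.17547332e-01]
```

View pics/g2.png

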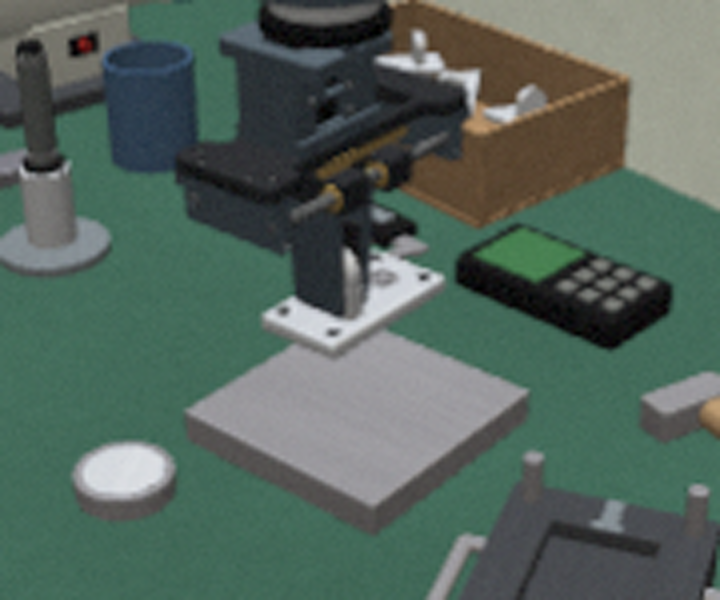

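The casting hangs level in the grip, ring face up, at about (350,300), with its edges parallel to the plate's. I'll lower it onto the plate.

Emit:
send_rows([
  [0,0,0,0,0,15,1],
  [0,0,0,0,0,22,1],
  [0,0,0,0,0,16,1],
  [0,0,0,0,0,8,1],
  [0,0,0,0,0,2,1],
])

```text
clock: 7.33
tcp_pos: [0.5148, -0.0437, 0.0578]
ee_rot: [-3.14, -0.001, 1.787]
wrist_force: [-1.2, -0.2, -2.8]
gripper_width: 0.128
gripper_force: 30.0
```

Emit:
send_rows([
  [0,0,0,0,0,1,1],
  [0,0,0,0,0,1,1],
  [0,0,0,0,0,0.5,1],
  [0,0,0,0,0,0,1],
])

```text
clock: 7.67
tcp_pos: [0.5158, -0.0438, 0.057]
ee_rot: [3.141, 0.0, 1.786]
wrist_force: [0.2, -1.0, -2.8]
gripper_width: 0.132
gripper_force: 30.0
```

Emit:
send_rows([
  [0,0,0,0,0,0.7,1],
  [0,0,0,0,0,0.7,1],
  [0,0,0,0,0,0,1],
])

```text
clock: 7.92
tcp_pos: [0.5155, -0.0437, 0.0551]
ee_rot: [3.141, 0.0, 1.786]
wrist_force: [-0.1, 0.5, -2.3]
gripper_width: 0.134
gripper_force: 30.0
```

Emit:
send_rows([
  [0,0,0,0,0,0.5,1],
  [0,0,0,0,0,0,1],
])

```text
clock: 8.08
tcp_pos: [0.5154, -0.0437, 0.0545]
ee_rot: [-3.142, -0.0, 1.786]
wrist_force: [0.7, -1.1, -2.3]
gripper_width: 0.128
gripper_force: 30.0
```

Emit:
send_rows([
  [0,0,0,0,0,0.5,1],
  [0,0,0,0,0,0,1],
])

```text
clock: 8.25
tcp_pos: [0.5154, -0.0437, 0.0539]
ee_rot: [-3.141, -0.0, 1.786]
wrist_force: [0.1, -0.0, -3.0]
gripper_width: 0.132
gripper_force: 30.0
```

Emit:
send_rows([
  [0,0,0,0,0,0.4,1],
  [0,0,0,0,0,0,1],
])

```text
clock: 8.42
tcp_pos: [0.5154, -0.0437, 0.0539]
ee_rot: [3.141, 0.0, 1.786]
wrist_force: [-1.5, -1.3, 4.1]
gripper_width: 0.128
gripper_force: 30.0
```

Emit:
send_rows([
  [0,0,0,0,0,0,0.8],
  [0,0,0,0,0,0,0.6],
  [0,0,0,0,0,0,0.4],
  [0,0,0,0,0,0,0.2],
  [0,0,0,0,0,0,0],
])

```text
clock: 8.83
tcp_pos: [0.5155, -0.0437, 0.0536]
ee_rot: [3.142, 0.0, 1.786]
wrist_force: [-0.1, 0.5, -0.0]
gripper_width: 0.46
gripper_force: 0.0
```

Emit:
send_rows([
  [0,0,0,0,0,-5,0],
  [0,0,0,0,0,-20,0],
  [0,0,0,0,0,-40,0],
  [0,0,0,0,0,-40,0],
  [0,0,0,0,0,-41,0],
])

```text
clock: 9.25
tcp_pos: [0.5147, -0.0436, 0.2015]
ee_rot: [-3.141, -0.0, 1.786]
wrist_force: [0.7, -0.3, -0.7]
gripper_width: 0.825
gripper_force: 0.0
```

Emit:
send_rows([
  [0,0,0,15,3,-20,0],
  [0,0,0,39,7,0,0],
  [0,0,0,39,7,0,0],
  [0,0,0,39,7,0,0],
  [0,0,0,39,7,0,0],
])

```text
clock: 9.67
tcp_pos: [0.5088, 0.1316, 0.2203]
ee_rot: [3.141, 0.0, 1.785]
wrist_force: [1.3, -0.8, -0.4]
gripper_width: 0.999
gripper_force: 0.0
```

Emit:
send_rows([
  [0,0,0,39,7,0,0],
  [0,0,0,39,7,0,0],
  [0,0,0,20,4,0,0],
  [0,0,0,0,0,0,0],
  [0,0,0,0,0,0,0],
])

```text
clock: 10.08
tcp_pos: [0.5055, 0.2305, 0.2198]
ee_rot: [-3.142, 0.0, 1.788]
wrist_force: [-0.4, -0.9, -0.1]
gripper_width: 1.001
gripper_force: 0.0
```

```bash
python3 - <<'E'
from h import *
f=lambda im,x,y,w,h,k:cv2.resize(im[y:y+h,x:x+w],None,fx=k,fy=k,interpolation=cv2.INTER_CUBIC)
a,_=manip.get_image("top"); b,_=manip.get_image("side")
cv2.imwrite("pics/g3.png",np.hstack([f(a,295,180,70,70,8)[:,:520],f(b,225,120,34,70,8)]))
s=manip.read_state();print(s["tcp_pos"],s["ee_rot"])
E
```

```text
[0.50580288 0.2288592  0.21973843] [-3.14139374e+00  3.05347851e-04  1.78562635e+00]
```

View pics/g3.png

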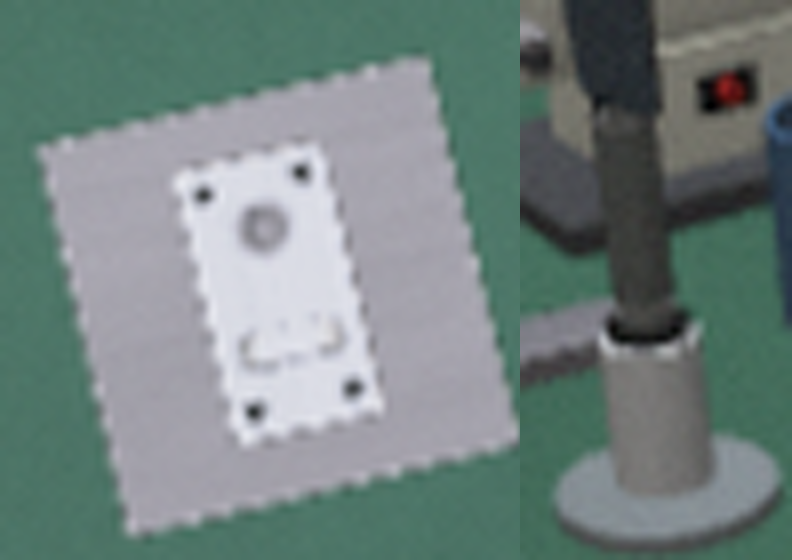

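The top crop shows the casting flat and central on the plate, with the ring at crop (265,228) and holes at (203,194), (301,172), (353,388) and (255,411). The side crop shows the probe upright, with its rim at about (650,330).

```bash
python3 - <<'E'
from h import *
k=lambda pts,x,y,s:[((a+.5)/s-.5+x,(b+.5)/s-.5+y) for a,b in pts]
print("ring",plane("top",k([(265,228)],295,180,8),.042))
h=plane("top",k([(203,194),(301,172),(353,388),(255,411)],295,180,8),.042); c=h.mean(0); d=h[0]+h[1]-h[2]-h[3]; d/=np.linalg.norm(d)
print("centre",c,"yaw",np.arctan2(d[1],d[0]),"spot",c+.026*d)
E
```

```text
ring [[ 0.56226755 -0.03406706  0.042     ]]
centre [ 0.53720972 -0.03871275  0.042     ] yaw 0.21625882327599652 spot [ 0.56260411 -0.03313375  0.042     ]
```

Emit:
send_rows([
  [0,0,0,30,5.5,0,0],
  [0,0,0,35,6.5,0,0],
  [0,0,0,24.6,4.7,0,0],
  [0,0,0,0,0,0,0],
  [0,0,0,0,0,0,0],
])

```text
clock: 10.6
tcp_pos: [0.5032, 0.3204, 0.2195]
ee_rot: [-3.141, 0.0, 1.786]
wrist_force: [-0.3, -0.3, 0.2]
gripper_width: 0.998
gripper_force: 0.0
```

```bash
python3 - <<'E'
from h import *
f=lambda im,x,y,w,h,k:cv2.resize(im[y:y+h,x:x+w],None,fx=k,fy=k,interpolation=cv2.INTER_CUBIC)
a,_=manip.get_image("top"); b,_=manip.get_image("side")
cv2.imwrite("pics/g4.png",np.hstack([f(a,170,180,100,100,4),f(b,190,90,100,100,4)]))
s=manip.read_state();print(s["tcp_pos"],s["ee_rot"])
E
```

```text
[0.50328245 0.31923589 0.21962335] [-3.14122454e+00  4.33867703e-04  1.78470661e+00]
```

View pics/g4.png

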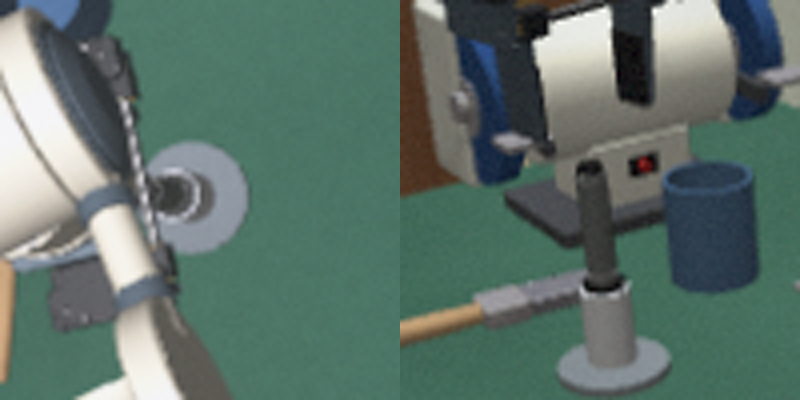

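The side view shows the fingers straddling above the cap (590,165), with clear space on both sides. I'll go down and grip.

Emit:
send_rows([
  [0,0,0,0,0,20,0],
  [0,0,0,0,0,35,0],
  [0,0,0,0,0,30,0.2],
  [0,0,0,0,0,15,0.3],
  [0,0,0,0,0,5,0.4],
])

```text
clock: 11.12
tcp_pos: [0.502, 0.3184, 0.1121]
ee_rot: [-3.137, 0.001, 1.784]
wrist_force: [-0.3, -0.9, -1.0]
gripper_width: 0.812
gripper_force: 0.0
```

Emit:
send_rows([
  [0,0,0,0,0,0,0.5],
  [0,0,0,0,0,0,0.6],
  [0,0,0,0,0,0,0.7],
  [0,0,0,0,0,0,0.8],
  [0,0,0,0,0,0,0.9],
])

```text
clock: 11.53
tcp_pos: [0.5036, 0.3208, 0.1157]
ee_rot: [3.14, -0.0, 1.786]
wrist_force: [0.6, -0.9, 0.7]
gripper_width: 0.446
gripper_force: 0.0
```

Emit:
send_rows([
  [0,0,0,0,0,0,0.9],
  [0,0,0,0,0,0,1],
  [0,0,0,0,0,0,1],
  [0,0,0,0,0,0,1],
  [0,0,0,0,0,0,1],
])

```text
clock: 11.95
tcp_pos: [0.5032, 0.3208, 0.1148]
ee_rot: [3.141, -0.0, 1.786]
wrist_force: [0.1, 0.8, 4.5]
gripper_width: 0.26
gripper_force: 30.0
```

Emit:
send_rows([
  [0,0,0,0,0,-3,1],
  [0,0,0,0,0,-6,1],
  [0,0,0,0,0,-8,1],
  [0,0,0,0,0,-10,1],
  [0,0,0,0,0,-10,1],
])

```text
clock: 12.37
tcp_pos: [0.5032, 0.3207, 0.1528]
ee_rot: [3.141, 0.0, 1.786]
wrist_force: [-0.0, -0.2, -1.8]
gripper_width: 0.26
gripper_force: 30.0
```

Emit:
send_rows([
  [0,0,0,0,0,-15,1],
  [0,0,0,0,0,-20,1],
  [0,0,0,0,0,-20,1],
  [0,0,0,0,0,-10,1],
  [0,0,0,0,0,0,1],
])

```text
clock: 12.78
tcp_pos: [0.5042, 0.3213, 0.2195]
ee_rot: [3.137, -0.001, 1.786]
wrist_force: [0.1, 0.6, -2.2]
gripper_width: 0.261
gripper_force: 30.0
```

Emit:
send_rows([
  [0,0,0,-18,-1,0,1],
  [0,0,0,-36,-2,0,1],
  [0,0,0,-36,-2,0,1],
  [0,0,0,-36,-2,0,1],
  [0,0,0,-36,-2,0,1],
])

```text
clock: 13.2
tcp_pos: [0.5283, 0.1589, 0.2158]
ee_rot: [-3.14, 0.0, 1.786]
wrist_force: [1.3, 0.9, -1.5]
gripper_width: 0.259
gripper_force: 30.0
```

Emit:
send_rows([
  [0,0,0,-36,-2,0,1],
  [0,0,0,-36,-2,0,1],
  [0,0,0,-36,-2,0,1],
  [0,0,0,-36,-2,0,1],
  [0,0,0,-36,-1,0,1],
])

```text
clock: 13.62
tcp_pos: [0.5579, -0.0191, 0.2158]
ee_rot: [-3.14, -0.0, 1.786]
wrist_force: [1.7, -0.0, -2.1]
gripper_width: 0.26
gripper_force: 30.0
```

Emit:
send_rows([
  [0,0,0,-16.8,0,0,1],
  [0,0,0,0,0,30,1],
  [0,0,0,0,0,15,1],
  [0,0,0,0,0,0,1],
  [0,0,0,0,0,0,1],
])

```text
clock: 14.03
tcp_pos: [0.5613, -0.0336, 0.1708]
ee_rot: [-3.139, -0.001, 1.786]
wrist_force: [-0.2, -0.8, -2.1]
gripper_width: 0.259
gripper_force: 30.0
```

```bash
python3 - <<'E'
from h import *
s=manip.read_state();print(s["tcp_pos"],s["ee_rot"])
b,d=manip.get_image("side"); np.save("s5.npy",d); cv2.imwrite("pics/side5.png",b)
cv2.imwrite("pics/g5.png",cv2.resize(b[140:240,275:375],None,fx=6,fy=6,interpolation=cv2.INTER_CUBIC))
c=manip.calibration("side")
pr=lambda P:(cv2.projectPoints(np.array(P,float),cv2.Rodrigues(c["R"])[0],c["t"],c["intrinsics"],c["dist_coeffs"])[0].reshape(-1,2)+.5-[275,140])*6-.5
x,y,z=s["tcp_pos"]; t=z-.0998
print("crop px: spot, tip, sleeve end, collar mid, grip bottom",pr([[.5624,-.0336,.042],[x,y,t],[x,y,t+.024],[x,y,t+.063],[x,y,t+.09]]).round(1), "x+5mm y+5mm",pr([[x+.005,y,t],[x,y+.005,t]]).round(1))
E
```

```text
[ 0.56127879 -0.03359062  0.17077906] [-3.13922034e+00 -9.74934799e-04  1.78576487e+00]
crop px: spot, tip, sleeve end, collar mid, grip bottom [[304.9 430.7]
 [302.4 374.8]
 [302.1 326.5]
 [301.4 245.6]
 [301.  187.8]] x+5mm y+5mm [[311.6 371. ]
 [295.3 370.1]]
```

View pics/g5.png

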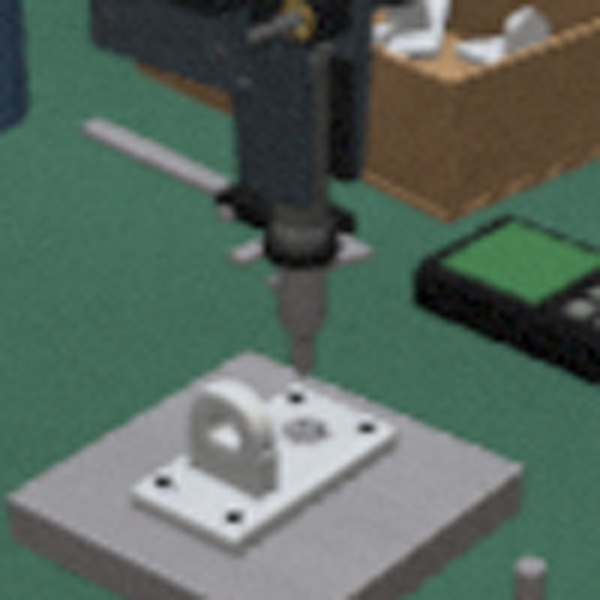

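The side crop shows the probe upright in the grip, tip at about (304,373) and ring at (306,431), against predictions of (302,375) and (305,431). So the probe is centred in the tool. I'll go down now.

Emit:
send_rows([
  [0,0,0,-0.2,1.1,8,1],
  [0,0,0,0,0,10,1],
  [0,0,0,0,0,6,1],
  [0,0,0,0,0,2,1],
  [0,0,0,0,0,0,1],
])

```text
clock: 14.5
tcp_pos: [0.5628, -0.0335, 0.1449]
ee_rot: [-3.141, -0.0, 1.786]
wrist_force: [0.2, -0.3, -1.6]
gripper_width: 0.262
gripper_force: 30.0
```

Emit:
send_rows([
  [0,0,0,0,0,0,1],
  [0,0,0,0,0,0,1],
])

```text
clock: 14.67
tcp_pos: [0.5634, -0.0337, 0.1459]
ee_rot: [3.141, 0.0, 1.786]
wrist_force: [0.9, 1.0, -1.1]
gripper_width: 0.257
gripper_force: 30.0
```

Emit:
send_rows([
  [0,0,0,0,0,1,1],
  [0,0,0,0,0,0,1],
])

```text
clock: 14.83
tcp_pos: [0.5633, -0.0337, 0.1447]
ee_rot: [3.141, 0.0, 1.786]
wrist_force: [0.2, -0.1, -1.5]
gripper_width: 0.256
gripper_force: 30.0
```

Emit:
send_rows([
  [0,0,0,0,0,1,1],
  [0,0,0,0,0,0,1],
])

```text
clock: 15.0
tcp_pos: [0.5631, -0.0337, 0.1435]
ee_rot: [-3.142, -0.0, 1.786]
wrist_force: [-0.0, -0.8, -2.5]
gripper_width: 0.257
gripper_force: 30.0
```

Emit:
send_rows([
  [0,0,0,0,-0.7,0,1],
  [0,0,0,0,0,0,1],
  [0,0,0,0,0,0,1],
])

```text
clock: 15.25
tcp_pos: [0.5625, -0.0338, 0.1436]
ee_rot: [-3.142, -0.0, 1.786]
wrist_force: [0.6, 0.6, -2.2]
gripper_width: 0.257
gripper_force: 30.0
```

```bash
python3 - <<'E'
from h import *
s=manip.read_state();print(s["tcp_pos"],s["ee_rot"])
b,d=manip.get_image("side")
cv2.imwrite("pics/g6.png",cv2.resize(b[180:230,295:361],None,fx=12,fy=12,interpolation=cv2.INTER_CUBIC))
c=manip.calibration("side")
pr=lambda P:(cv2.projectPoints(np.array(P,float),cv2.Rodrigues(c["R"])[0],c["t"],c["intrinsics"],c["dist_coeffs"])[0].reshape(-1,2)+.5-[295,180])*12-.5
x,y,z=s["tcp_pos"]; t=z-.0998
print(pr([[.5624,-.0336,.042],[x,y,t],[x+.005,y,t],[x,y+.005,t]]).round(1))
E
```

```text
[ 0.56248045 -0.03384194  0.14363673] [-3.14159226e+00 -5.71421894e-06  1.78575756e+00]
[[370.4 381.9]
 [371.3 375.2]
 [389.3 367.5]
 [357.2 365.6]]
```

View pics/g6.png

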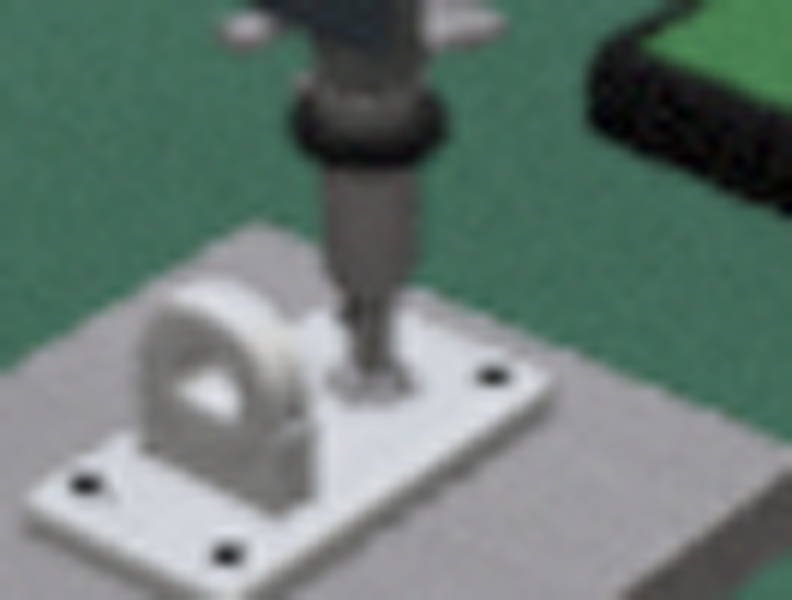

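The tip at about (371,377) sits right over the ring centre at about (370,383). I'll creep down now.

Emit:
send_rows([
  [0,0,0,0,0,1,1],
  [0,0,0,0,0,0,1],
  [0,0,0,0,0,0,1],
])

```text
clock: 15.55
tcp_pos: [0.5625, -0.0338, 0.1425]
ee_rot: [-3.141, -0.0, 1.786]
wrist_force: [1.2, 0.3, -2.3]
gripper_width: 0.256
gripper_force: 30.0
```

Emit:
send_rows([
  [0,0,0,0,0,1,1],
  [0,0,0,0,0,0,1],
  [0,0,0,0,0,0,1],
])

```text
clock: 15.8
tcp_pos: [0.5626, -0.0338, 0.1417]
ee_rot: [3.141, 0.0, 1.786]
wrist_force: [-1.1, -0.4, 0.8]
gripper_width: 0.255
gripper_force: 30.0
```

Emit:
send_rows([
  [0,0,0,0,0,1,1],
  [0,0,0,0,0,0,1],
  [0,0,0,0,0,0,1],
])

```text
clock: 16.05
tcp_pos: [0.5626, -0.0339, 0.1407]
ee_rot: [3.141, 0.0, 1.786]
wrist_force: [-0.4, -0.3, 1.6]
gripper_width: 0.259
gripper_force: 30.0
```

Emit:
send_rows([
  [0,0,0,0,0,1,1],
  [0,0,0,0,0,0,1],
  [0,0,0,0,0,0,1],
])

```text
clock: 16.3
tcp_pos: [0.5626, -0.0339, 0.1397]
ee_rot: [3.141, 0.0, 1.786]
wrist_force: [0.5, -0.1, 2.6]
gripper_width: 0.258
gripper_force: 30.0
```

Emit:
send_rows([
  [0,0,0,0,0,1,1],
  [0,0,0,0,0,0,1],
  [0,0,0,0,0,0,1],
])

```text
clock: 16.55
tcp_pos: [0.5626, -0.0339, 0.1386]
ee_rot: [3.141, 0.0, 1.786]
wrist_force: [0.1, 0.1, 3.9]
gripper_width: 0.261
gripper_force: 30.0
```

Emit:
send_rows([
  [0,0,0,0,0,0.3,1],
  [0,0,0,0,0,0,1],
  [0,0,0,0,0,0,1],
])

```text
clock: 16.8
tcp_pos: [0.5626, -0.0339, 0.1384]
ee_rot: [3.141, 0.0, 1.786]
wrist_force: [0.1, -0.7, 3.9]
gripper_width: 0.263
gripper_force: 30.0
```

Emit:
send_rows([
  [0,0,0,0,0,0,1],
])

```text
clock: 16.88
tcp_pos: [0.5625, -0.0338, 0.1383]
ee_rot: [3.142, 0.0, 1.786]
wrist_force: [0.8, 1.0, 3.0]
gripper_width: 0.257
gripper_force: 30.0
```

Emit:
send_rows([
  [0,0,0,0,0,0,1],
])

```text
clock: 16.97
tcp_pos: [0.5626, -0.0339, 0.1384]
ee_rot: [3.141, 0.0, 1.786]
wrist_force: [-0.5, -0.8, 3.3]
gripper_width: 0.258
gripper_force: 30.0
```

Emit:
send_rows([
  [0,0,0,0,0,0,1],
])

```text
clock: 17.05
tcp_pos: [0.5626, -0.0339, 0.1383]
ee_rot: [3.141, 0.0, 1.786]
wrist_force: [0.1, -0.2, 3.9]
gripper_width: 0.257
gripper_force: 30.0
```

Emit:
send_rows([
  [0,0,0,0,0,0.2,1],
  [0,0,0,0,0,0,1],
  [0,0,0,0,0,0,1],
  [0,0,0,0,0,0,1],
])

```text
clock: 17.38
tcp_pos: [0.5626, -0.0338, 0.1381]
ee_rot: [3.141, 0.0, 1.786]
wrist_force: [1.2, -0.1, 4.6]
gripper_width: 0.26
gripper_force: 30.0
```

```bash
python3 -c "
from plant import manip
s=manip.read_state();print(s['tcp_pos'],s['wrist_force'])
print(manip.close_job())"
```

```text
[ 0.56255728 -0.03384683  0.13813573] [ 1.17673074 -0.14637033  4.56626972]
the job is handed in; nothing more can be done
None
```

I handed the job in at about 17.4 s: the bracket is flat in the middle of the plate with its ringed face up, and the probe is held upright on the ring, its spring nose pushed in about 4 mm (estimated from the wrist force and tool height).

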